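# Lock the battery cap of a bench meter with a screwdriver

## Task

One of the two slotted battery caps on the bench meter is still open and stands proud of its collar. Take the broad flat-bladed screwdriver from the tool rack, set its blade in that cap's slot, push the cap down against its spring and, keeping it pushed, turn it clockwise until it stops, so that it stays locked, flush with its collar. Then hang the screwdriver back, upright, in the rack hole it came from and let go of it.

Things in the scene. Friction and masses are not known exactly. Their poses are not given: they have to be found in the camera images.
- driver_grip (a point): Mid-handle of the broad flat-bladed screwdriver, upright in the rack, z up. Of three black-handled tools the only one with a block handle (others round): 66 mm tall plus a 5 mm top, 24 thick along x (grasp across x; neighbours stand along y), 30 wide along y. 40 mm below: flange underside (40 mm wide), then a cone 24 to 10 mm. Blade's end 110 mm below: 18 mm wide along y, 4 along x. 160 g.
- rack: Fixed aluminium tool rack, origin under its centre: a plate 70 x 260 mm (x, y), top 95 mm above the table, on two end legs. Three round 28 mm holes, mouths flared by 3 mm, 80 mm apart along y, middle one at the centre; in each a tool hangs by its flange, centred by its cone. The screwdriver may be in any of them, blade 70 mm below the rack's top; the other two reach 137 mm above the table.
- cap_top (a point): Centre of the open cap's top: grey, 46 mm wide, in a dark 64 mm collar (top 78 mm above the table) on the fixed ivory meter, 5 mm proud. z up; slot along y, 11 mm wide (mouth 19), floor 9 mm below this point. Sprung: gives from 3 N, must go 5 mm down to turn, stop at 11 mm (10 N); turned home and released it rises to flush and stays. A like cap 110 mm off is already locked, flush.
- cap (a joint): Turn of the open cap in rad, growing clockwise seen from above: 0 to 0.15 at the start, stop at 1.1, light friction (0.06 N m). Not pushed down, it is blocked at about 0.25. It stays as turned. The blade has up to 0.4 rad of play in the slot, so the screwdriver itself turns about 1.5 rad, starting in line with the slot.
Mind the look-alikes: they are no part of the job. Leave any pink look-alike of the part that bears driver_grip alone.

How it is judged:
By the outcome, as a careful person would: the job done as asked, in the order asked, and still so for the second after the job is handed in, with the robot touching nothing.
It also fails if it takes over 53 s, if anything falls off the work surface, if the arm or the gripper's body presses on something with over 40 N, if the wrist force passes 120 N, or if a joint passes its speed limit or range.

## Robot

A 6-joint arm with a two-finger parallel gripper is mounted at the origin on the work surface. World frame = base frame: x ahead of the robot, y to its left, z up, the work surface at z = 0. Lengths are in m, angles in rad, forces in N, time in s.
With the tool pointing down it reaches from about 0.325 to 0.775 m from the base axis. Payload 5.5 kg.
Tool frame: the origin (TCP) lies between the finger pads; the fingertips stand 11 mm ahead of it and the grasp point (between the pads) lies 8 mm behind it; z points along the fingers, y is the direction in which the jaws open and shut (so a half turn about z gives the same grasp; the last joint's range is limited). The gripper opens to 88 mm and grips with 3 to 60 N. Pads are 20 mm wide; open, the fingers measure 115 mm over their backs; the gripper's body (75 mm by 178 mm) begins 61 mm behind the grasp point.
Start: joints at [-1.176, 0.091, 1.231, -0, 1.82, -0.057], TCP at [0.262, -0.54, 0.234] pointing down, gripper open.
Joint ranges: [-2.87, 2.87], [-0.86, 2.18], [0.17, 2.46], [-1.51, 4.65], [0.06, 2.69], [-2.65, 2.65]. Speed limits (rad/s): [2.57, 2.57, 3.01, 3.14, 3.14, 3.14].

## Interface

Orientations are given as a unit quaternion [w, x, y, z].
In Python, from bench import observe, snapshot, job_done gives the robot as it stands. The module is installed in compiled form; this text tells all that it offers.
- The arm moves only by the tool drive_tool, never from a script. Its argument "commands" is a list of rows, each an object of numbers: "x", "y", "z": the shift along the tool's x, y, z in m; "yaw": the turn about the tool's z in rad; "gripper": the closure, from 0 (fully open) to 1 (shut). In form: [{"x": .., "y": .., "z": .., "yaw": .., "gripper": ..}, ...]. A call has exactly 10 rows; each row is the pose to reach, as a shift and turn from the pose commanded when the call began, along the tool's axes at that moment; what a row does not reach only later rows make up. A row lasts 1/10 s, in which the tool goes at most 50 mm and 8.59 degrees, less where a joint would pass 70% of its speed; a pose out of reach is approached as far as the arm can. A call with a gripper value outside its range is refused whole. The fingers move at their own pace and stop on an object; "force" is the grip in N (left out, the last holds). Time passes only in rows, so rows that repeat a pose let the fingers close, or fill a call up. It gives the time, the measured TCP pose, the force and the opening at its end, in the units of the state.
- observe(): the state, without advancing time (a new reading comes with each control period).
- snapshot(name): name is "side" or "top"; returns a dict with "pixels" (400x640x3 uint8, red, green, blue), "camera_matrix" (3x3 intrinsics, pixels), "dist_coeffs" ([k1, k2, p1, p2, k3] as OpenCV has them; the pictures are not rectified), "rvec" (rotation vector, rad) and "tvec" (3), from world to camera coordinates, as OpenCV has them. Camera axes: x right, y down, z forward; pixel columns grow to the right and rows downward; lengths in m; the calibration is good to about 2 mm. A picture is of the moment at which its call begins. There is no depth.
- job_done(): hands the job in, once; it reports no verdict.
The state is a dict: "time_s": time; "qpos": joint angles; "qvel": joint speeds; "joint_torque": joint torques, N m; "eef_pos": TCP position; "orientation": TCP orientation; "ft_force": force on the tool from outside, world axes, zero at the start; "ft_torque": the same for the moment, N m; "finger_gap": finger opening in m.
Only numpy, scipy, OpenCV 4.12 (cv2) and the standard library are available. Lean on these libraries where they do the work, as an engineer would, in place of code of your own. Each camera call takes 0.05 s, during which the arm holds its last target.

## Working session

There is one attempt and no reset: what is moved stays moved. The work goes in short steps, Python scripts to look and compute and a tool call to move; the robot and the scene stay as the last step left them, time stands still between calls to the robot, and variables do not carry over. Pictures are saved under pics/ and viewed, and the job is handed in when it is done.

Besides the shell and the picture viewer there is one more tool, called after "Request:" as a command line: name --argument value ..., lists and objects as JSON in quotes. drive_tool: Moves the arm, as the interface text tells. Its arguments: {"type":"object","properties":{"commands":{"type":"array"},"force":{"type":"number"}},"required":["commands"]}

```bash
mkdir -p pics; cat > h.py <<'E'
import numpy as np, cv2
from bench import observe, snapshot
def snap(name,fn):
    s=snapshot(name); np.savez(fn+'.npz',**s)
    cv2.imwrite(f'pics/{fn}.png',s['pixels'][:,:,::-1]); return s
def load(fn): return dict(np.load(fn+'.npz'))
def ray(s,uv):
    n=cv2.undistortPoints(np.array([[uv]],float),s['camera_matrix'],s['dist_coeffs'])[0,0]
    R,_=cv2.Rodrigues(s['rvec']); t=np.ravel(s['tvec'])
    return -R.T@t, R.T@np.array([n[0],n[1],1.])
def onz(s,uv,z):
    o,d=ray(s,uv); return o+d*(z-o[2])/d[2]
def proj(s,P):
    return cv2.projectPoints(np.array([P],float),s['rvec'],s['tvec'],s['camera_matrix'],s['dist_coeffs'])[0][0,0]
def two(s1,u1,s2,u2):
    o1,d1=ray(s1,u1);o2,d2=ray(s2,u2)
    A=np.c_[d1,-d2];k=np.linalg.lstsq(A,o2-o1,rcond=None)[0]
    p,q=o1+k[0]*d1,o2+k[1]*d2
    return (p+q)/2,np.linalg.norm(p-q)
E
python3 - <<'E'
from h import *
print(observe())
for n in('side','top'):
    s=snap(n,n+'0'); print(ray(s,(320,200)), s['camera_matrix'])
E
```

```text
{'time_s': 0.0, 'qpos': array([-1.17568534e+00,  9.18544306e-02,  1.23185238e+00, -7.10235374e-06,
        1.81980357e+00, -5.66882553e-02]), 'qvel': array([-0.00035634,  0.00048595, -0.00056484, -0.0012619 , -0.00055576,
       -0.00039222]), 'joint_torque': array([-9.93044341e-05, -4.46454620e+01, -4.06438959e+01,  6.97102281e-02,
        2.95740156e-02, -1.15824710e-04]), 'eef_pos': array([ 0.2618495 , -0.53954689,  0.23252843]), 'orientation': array([-9.44592533e-04,  9.74592749e-01,  2.23982264e-01, -1.64871333e-04]), 'ft_force': array([0.06166025, 0.08324616, 0.90769617]), 'ft_torque': array([0.02096711, 0.02568799, 0.02357559]), 'finger_gap': 0.08782831905664261}
(array([0.28601905, 0.70011667, 0.49022991]), array([ 0.23929567, -0.83702436, -0.49249211])) [[457.30254495   0.         311.79264478]
 [  0.         457.30254495 195.4604246 ]
 [  0.           0.           1.        ]]
(array([0.45621418, 0.04590565, 0.78535224]), array([ 0.05898227, -0.01013233, -0.9982093 ])) [[389.96535419   0.         319.986979  ]
 [  0.         389.96535419 199.28324144]
 [  0.           0.           1.        ]]
```

View pics/side0.png

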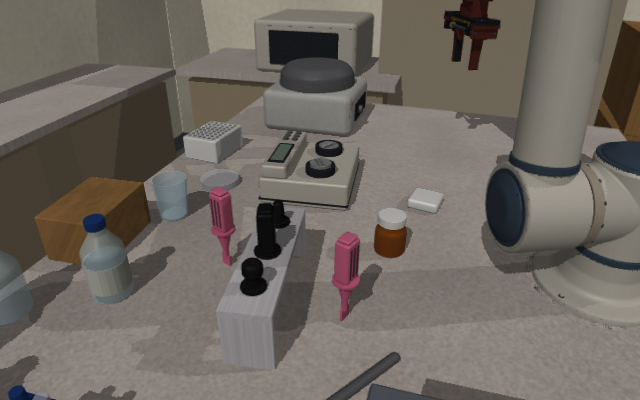

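View pics/top0.png

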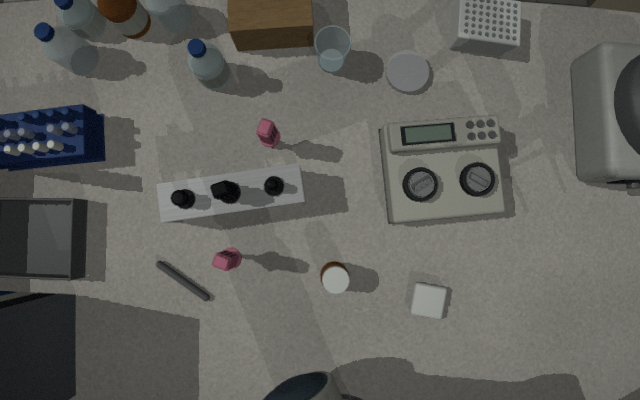

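The top view shows the rack at (230,193) with the block-handled driver in the middle at (227,191). The meter caps are at (420,184) and (478,179), and the pink look-alikes at (268,132) and (228,260). I'll zoom in next.

```bash
python3 - <<'E'
from h import *
t=load('top0');s=load('side0')
a=t['pixels'][150:235,145:315,::-1];b=t['pixels'][110:230,375:515,::-1];c=s['pixels'][130:340,190:370,::-1]
def bright(i,k):return cv2.resize(np.clip(i.astype(float)*1.6+15,0,255).astype(np.uint8),None,fx=k,fy=k,interpolation=cv2.INTER_CUBIC)
cv2.imwrite('pics/za.png',bright(a,4.5));cv2.imwrite('pics/zb.png',bright(b,5));cv2.imwrite('pics/zc.png',bright(c,2.8))
for uv,z in [((160,183),.095),((300,166),.095),((304,203),.095),((161,221),.095),((420,184),.08),((478,179),.08),((268,132),.1),((228,260),.1)]: print(uv,onz(t,uv,z).round(4))
E
```

```text
(160, 183) [0.5243 0.3267 0.095 ]
(300, 166) [0.5573 0.0752 0.095 ]
(304, 203) [0.4914 0.0672 0.095 ]
(161, 221) [0.4562 0.3225 0.095 ]
(420, 184) [ 0.5293 -0.1442  0.08  ]
(478, 179) [ 0.5402 -0.2536  0.08  ]
(268, 132) [0.6172 0.133  0.1   ]
(228, 260) [0.3896 0.199  0.1   ]
```

View pics/za.png

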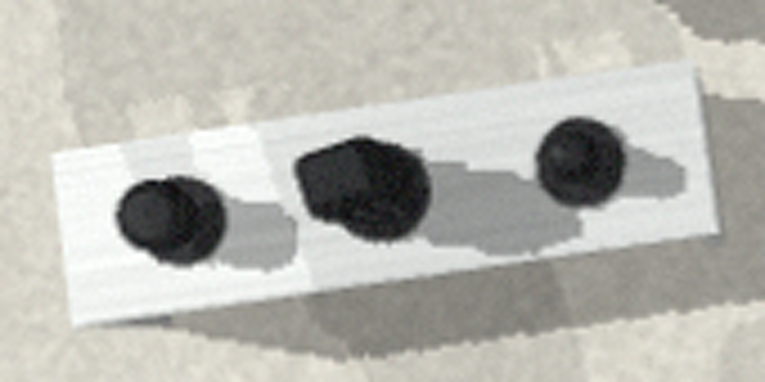

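View pics/zb.png

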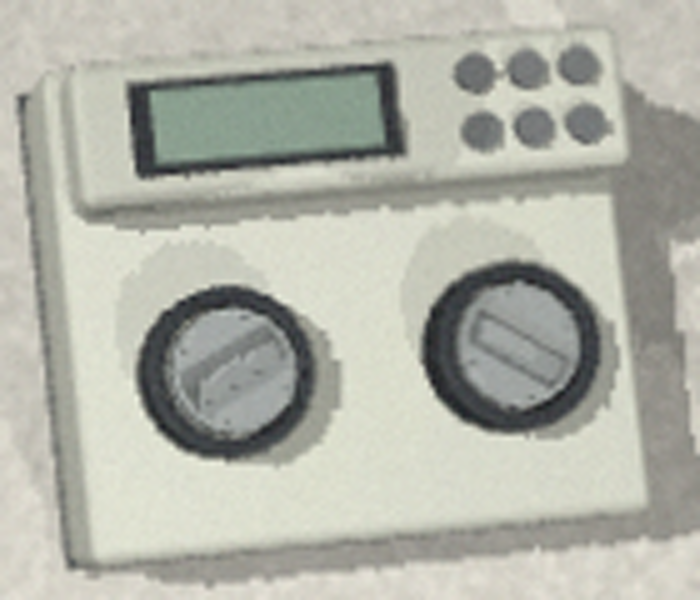

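View pics/zc.png

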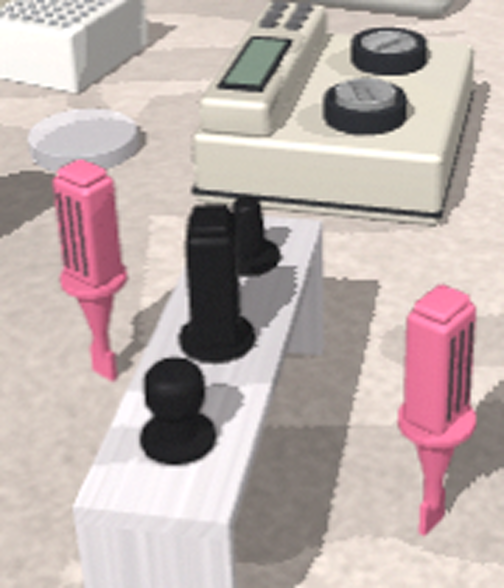

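```bash
cat > m.py <<'E'
from h import *
t=load('top0')
g=cv2.cvtColor(t['pixels'],cv2.COLOR_RGB2HSV); 
# metric top-down sampling on plane z (rectify via calibration), 0.5mm/px
def plane(t,z,x0,x1,y0,y1,r=.0005):
    xs=np.arange(x1,x0,-r); ys=np.arange(y1,y0,-r)
    X,Y=np.meshgrid(xs,ys,indexing='ij')
    P=np.c_[X.ravel(),Y.ravel(),np.full(X.size,z)]
    uv=cv2.projectPoints(P,t['rvec'],t['tvec'],t['camera_matrix'],t['dist_coeffs'])[0].reshape(X.shape+(2,)).astype(np.float32)
    return cv2.remap(t['pixels'][:,:,::-1].copy(),uv[...,0],uv[...,1],cv2.INTER_CUBIC)
if __name__=='__main__':
    a=plane(t,.095,.42,.60,.04,.36); cv2.imwrite('pics/ra.png',np.clip(a*1.6,0,255)); 
    b=plane(t,.080,.49,.58,-.19,-.10,.00015); cv2.imwrite('pics/rb.png',np.clip(b*1.6,0,255))
E
python3 m.py
```

```text
[ WARN:0@0.833] global loadsave.cpp:1063 imwrite_ Unsupported depth image for selected encoder is fallbacked to CV_8U.
```

View pics/ra.png

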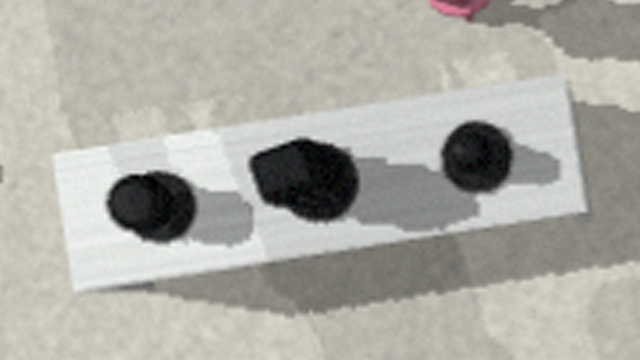

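View pics/rb.png

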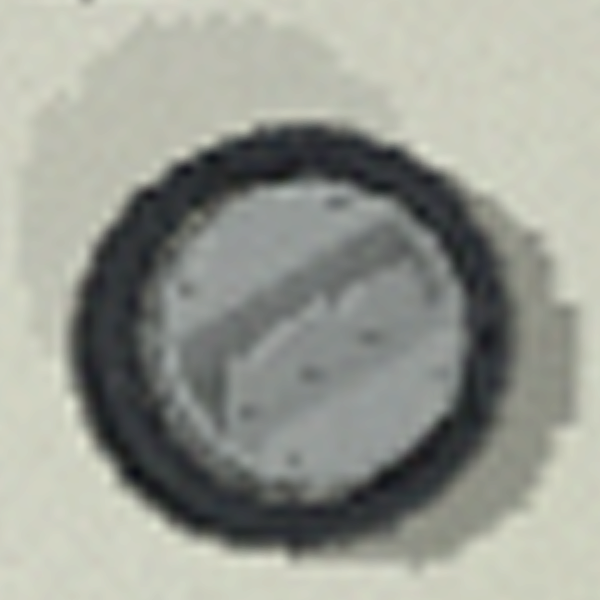

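```bash
python3 - <<'E'
from m import *
s=load('side0')
a=plane(t,.171,.47,.55,.16,.24,.000133); cv2.imwrite('pics/rc.png',np.clip(a*5.,0,255).astype(np.uint8))
b=plane(s,.083,.49,.58,-.19,-.10,.00015); cv2.imwrite('pics/rd.png',np.clip(b*1.4,0,255).astype(np.uint8))
a=s['pixels'][190:270,240:300,::-1]
cv2.imwrite('pics/re.png',cv2.resize(np.clip(a*4.,0,255).astype(np.uint8),None,fx=7,fy=7,interpolation=cv2.INTER_CUBIC))
print(proj(s,[.5085,.2,.173]),proj(s,[.5085,.2,.102]))
E
```

```text
[264.40216736 206.135142  ] [266.89450179 248.32808617]
```

View pics/rc.png

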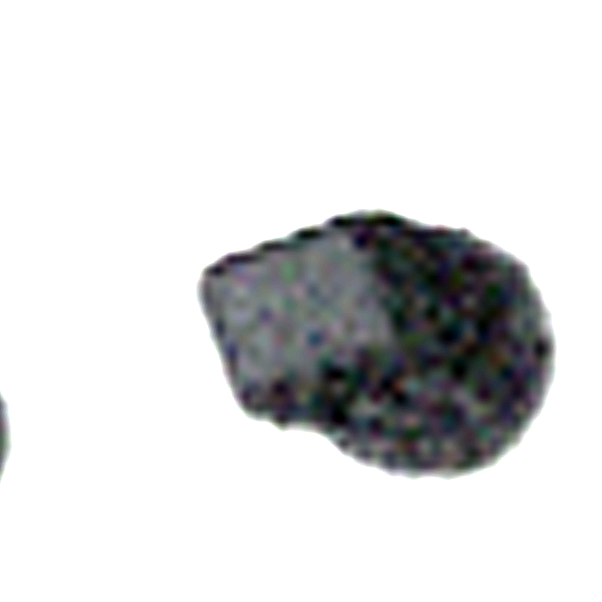

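View pics/rd.png

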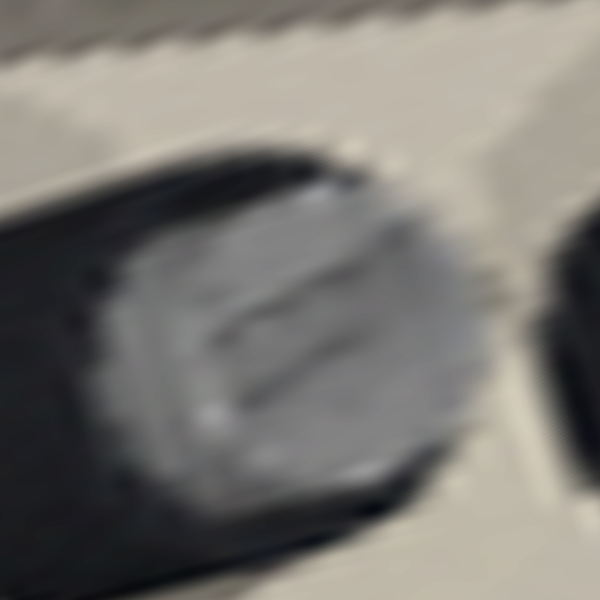

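View pics/re.png

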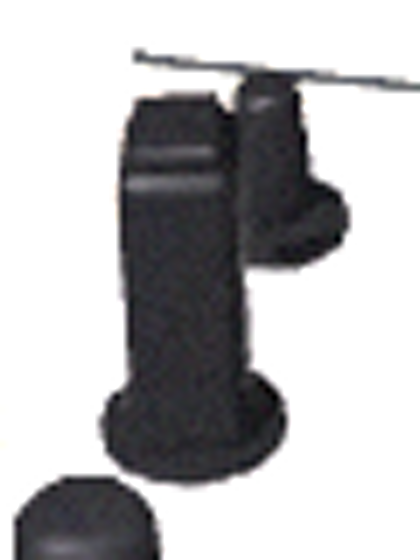

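```bash
python3 - <<'E'
from m import *
a=plane(t,.168,.47,.55,.16,.24,.000133); g=cv2.cvtColor(np.clip(a,0,255).astype(np.uint8),cv2.COLOR_BGR2GRAY)
m=(g<70).astype(np.uint8)
c=max(cv2.findContours(m,cv2.RETR_EXTERNAL,cv2.CHAIN_APPROX_NONE)[0],key=cv2.contourArea)[:,0]
print(c.min(0),c.max(0), [tuple(p) for p in c[::25]])
L=c[(c[:,0]<245)]
i=L[:,1].min()
lo=c[(c[:,0]<300)&(c[:,1]>285)&(c[:,1]<370)]; to=c[(c[:,0]>225)&(c[:,0]<345)&(c[:,1]<300)]
for p in(lo,to):
    v=cv2.fitLine(p.astype(np.float32),cv2.DIST_HUBER,0,.01,.01).ravel(); print(v,np.degrees(np.arctan2(v[1],v[0])),len(p))
e=cv2.Canny((g.astype(int)*4).clip(0,255).astype(np.uint8),60,150)
t8=((cv2.GaussianBlur(g,(15,15),0)*5.).clip(0,255)).astype(np.uint8)
mm=(cv2.GaussianBlur(g,(21,21),0)>16)&(cv2.erode(m,np.ones((15,15)))>0)
n,lab,st,ce=cv2.connectedComponentsWithStats(mm.astype(np.uint8)); 
for k in range(1,n):
    if st[k,4]>1500: print(st[k],ce[k],cv2.minAreaRect(np.argwhere(lab==k)[:,::-1].astype(np.float32)))
E
```

```text
[186 203] [557 482] [(np.int32(354), np.int32(203)), (np.int32(329), np.int32(210)), (np.int32(304), np.int32(221)), (np.int32(279), np.int32(230)), (np.int32(254), np.int32(237)), (np.int32(229), np.int32(247)), (np.int32(204), np.int32(259)), (np.int32(187), np.int32(279)), (np.int32(189), np.int32(304)), (np.int32(200), np.int32(329)), (np.int32(209), np.int32(354)), (np.int32(215), np.int32(379)), (np.int32(227), np.int32(404)), (np.int32(248), np.int32(421)), (np.int32(273), np.int32(431)), (np.int32(298), np.int32(433)), (np.int32(323), np.int32(443)), (np.int32(348), np.int32(464)), (np.int32(373), np.int32(472)), (np.int32(398), np.int32(479)), (np.int32(423), np.int32(479)), (np.int32(448), np.int32(481)), (np.int32(473), np.int32(474)), (np.int32(498), np.int32(463)), (np.int32(519), np.int32(446)), (np.int32(534), np.int32(422)), (np.int32(546), np.int32(398)), (np.int32(556), np.int32(373)), (np.int32(556), np.int32(348)), (np.int32(553), np.int32(323)), (np.int32(544), np.int32(299)), (np.int32(531), np.int32(274)), (np.int32(517), np.int32(252)), (np.int32(494), np.int32(239)), (np.int32(469), np.int32(228)), (np.int32(444), np.int32(221)), (np.int32(419), np.int32(217)), (np.int32(394), np.int32(209)), (np.int32(369), np.int32(203))]
[  0.34223175   0.93961555 198.52681    328.03644   ] 69.98709 84
[  0.94204813  -0.33547774 285.03873    226.86516   ] -19.60159 119
[  194   220   356   254 26203] [326.9646987 327.8804717] ((370.60650634765625, 329.54437255859375), (360.923095703125, 248.6923370361328), 22.61986541748047)
```

Request:
drive_tool --commands '[{"x": 0.015, "y": -0.015, "z": 0, "yaw": -0.04, "gripper": 0}, {"x": 0.04, "y": -0.042, "z": 0, "yaw": -0.11, "gripper": 0}, {"x": 0.07, "y": -0.072, "z": 0, "yaw": -0.19, "gripper": 0}, {"x": 0.1, "y": -0.103, "z": 0, "yaw": -0.27, "gripper": 0}, {"x": 0.13, "y": -0.134, "z": 0, "yaw": -0.35, "gripper": 0}, {"x": 0.16, "y": -0.165, "z": 0, "yaw": -0.43, "gripper": 0}, {"x": 0.19, "y": -0.196, "z": 0, "yaw": -0.51, "gripper": 0}, {"x": 0.22, "y": -0.226, "z": 0, "yaw": -0.59, "gripper": 0}, {"x": 0.25, "y": -0.256, "z": 0, "yaw": -0.67, "gripper": 0}, {"x": 0.27, "y": -0.277, "z": 0, "yaw": -0.73, "gripper": 0}]' --force 50

```text
time_s: 1.1
eef_pos: [0.3842, -0.1704, 0.2334]
orientation: [-0.0, 0.829, 0.559, 0.0]
ft_force: [-0.2, 0.0, -0.2]
finger_gap: 0.0876
```

```bash
cat > go.py <<'E'
# usage: go.py X Y Z toolyangle
import sys
from h import *
from scipy.spatial.transform import Rotation as R
o=observe(); q=o['orientation']; r=R.from_quat([q[1],q[2],q[3],q[0]]).as_matrix()
p=o['eef_pos']; ya=np.arctan2(r[1,1],r[0,1])
print('t',round(o['time_s'],2),'p',p.round(4),'yang',ya.round(4),'tilt',np.degrees(np.arccos(-r[2,2])).round(2),'gap',round(o['finger_gap'],4),'F',o['ft_force'].round(1),'T',o['ft_torque'].round(2),'q6',o['qpos'][5].round(3))
if len(sys.argv)>3:
    T=np.array(list(map(float,sys.argv[1:4]))); print('d',(r.T@(T-p)).round(4),'yaw',round(ya-float(sys.argv[4]),4))
E
python3 go.py .509 .2 .2325 .345
```

```text
t 1.1 p [ 0.3842 -0.1704  0.2334] yang -0.3845 tilt 0.03 gap 0.0876 F [-0.2  0.  -0.2] T [-0.04 -0.07  0.04] q6 -0.114
d [ 0.3901 -0.0233  0.0011] yaw -0.7295
```

Request:
drive_tool --commands '[{"x": 0.02, "y": -0.001, "z": 0, "yaw": -0.04, "gripper": 0}, {"x": 0.06, "y": -0.004, "z": 0, "yaw": -0.11, "gripper": 0}, {"x": 0.105, "y": -0.006, "z": 0, "yaw": -0.2, "gripper": 0}, {"x": 0.15, "y": -0.009, "z": 0, "yaw": -0.28, "gripper": 0}, {"x": 0.195, "y": -0.012, "z": 0, "yaw": -0.37, "gripper": 0}, {"x": 0.24, "y": -0.014, "z": 0, "yaw": -0.45, "gripper": 0}, {"x": 0.285, "y": -0.017, "z": 0, "yaw": -0.54, "gripper": 0}, {"x": 0.33, "y": -0.02, "z": 0, "yaw": -0.63, "gripper": 0}, {"x": 0.37, "y": -0.022, "z": 0, "yaw": -0.7, "gripper": 0}, {"x": 0.39, "y": -0.023, "z": 0, "yaw": -0.73, "gripper": 0}]'

```text
time_s: 2.1
eef_pos: [0.5106, 0.1998, 0.2324]
orientation: [-0.001, 0.575, 0.818, -0.0]
ft_force: [-0.5, -0.1, -0.4]
finger_gap: 0.0875
```

```bash
python3 go.py .509 .2 .127 .345; python3 -c "
from h import *
snap('side','s1')"
```

```text
t 2.1 p [0.5106 0.1998 0.2324] yang 0.3461 tilt 0.1 gap 0.0875 F [-0.5 -0.1 -0.4] T [-0.04 -0.09 -0.05] q6 -0.035
d [ 0.0006 -0.0013  0.1054] yaw 0.0011
```

View pics/s1.png

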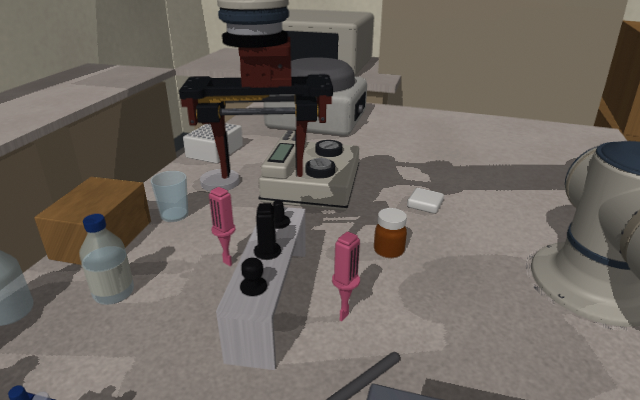

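The open fingers, with tips at (225,180) and (300,175), straddle the driver handle at (266,210) and are clear of both pink tools. I'll descend, then close.

Request:
drive_tool --commands '[{"x": 0.0, "y": -0.001, "z": 0.01, "yaw": 0, "gripper": 0}, {"x": 0, "y": -0.001, "z": 0.027, "yaw": 0, "gripper": 0}, {"x": 0, "y": -0.001, "z": 0.045, "yaw": 0, "gripper": 0}, {"x": 0, "y": -0.001, "z": 0.063, "yaw": 0, "gripper": 0}, {"x": 0, "y": -0.001, "z": 0.08, "yaw": 0, "gripper": 0}, {"x": 0, "y": -0.001, "z": 0.095, "yaw": 0, "gripper": 0}, {"x": 0, "y": -0.001, "z": 0.103, "yaw": 0, "gripper": 0}, {"x": 0, "y": -0.001, "z": 0.105, "yaw": 0, "gripper": 0.3}, {"x": 0, "y": -0.001, "z": 0.105, "yaw": 0, "gripper": 0.6}, {"x": 0, "y": -0.001, "z": 0.105, "yaw": 0, "gripper": 1}]' --force 50

```text
time_s: 3.15
eef_pos: [0.5101, 0.1966, 0.1297]
orientation: [0.0, 0.577, 0.817, 0.001]
ft_force: [-0.7, -0.1, 0.2]
finger_gap: 0.0669
```

Request:
drive_tool --commands '[{"x": 0, "y": 0, "z": 0, "yaw": 0, "gripper": 1}, {"x": 0, "y": 0, "z": 0, "yaw": 0, "gripper": 1}, {"x": 0, "y": 0, "z": 0, "yaw": 0, "gripper": 1}, {"x": 0, "y": 0, "z": 0, "yaw": 0, "gripper": 1}, {"x": 0, "y": 0, "z": 0, "yaw": 0, "gripper": 1}, {"x": 0, "y": 0, "z": 0, "yaw": 0, "gripper": 1}, {"x": 0, "y": 0, "z": 0, "yaw": 0, "gripper": 1}, {"x": 0, "y": 0, "z": 0, "yaw": 0, "gripper": 1}, {"x": 0, "y": 0, "z": 0, "yaw": 0, "gripper": 1}, {"x": 0, "y": 0, "z": 0, "yaw": 0, "gripper": 1}]'

```text
time_s: 4.15
eef_pos: [0.5097, 0.1965, 0.1287]
orientation: [0.0, 0.577, 0.817, 0.0]
ft_force: [1.3, 0.4, 0.0]
finger_gap: 0.0237
```

```bash
python3 go.py .509 .2 .127 .345
```

```text
t 4.15 p [0.5097 0.1965 0.1287] yang 0.341 tilt 0.01 gap 0.0237 F [1.3 0.4 0. ] T [ 0.04 -0.21 -0.03] q6 -0.035
d [0.0035 0.0005 0.0017] yaw -0.004
```

Request:
drive_tool --commands '[{"x": 0, "y": 0, "z": -0.005, "yaw": 0, "gripper": 1}, {"x": 0, "y": 0, "z": -0.015, "yaw": 0, "gripper": 1}, {"x": 0, "y": 0, "z": -0.03, "yaw": 0, "gripper": 1}, {"x": 0, "y": 0, "z": -0.048, "yaw": 0, "gripper": 1}, {"x": 0, "y": 0, "z": -0.066, "yaw": 0, "gripper": 1}, {"x": 0, "y": 0, "z": -0.084, "yaw": 0, "gripper": 1}, {"x": 0, "y": 0, "z": -0.102, "yaw": 0, "gripper": 1}, {"x": 0, "y": 0, "z": -0.12, "yaw": 0, "gripper": 1}, {"x": 0, "y": 0, "z": -0.132, "yaw": 0, "gripper": 1}, {"x": 0, "y": 0, "z": -0.138, "yaw": 0, "gripper": 1}]'

```text
time_s: 5.15
eef_pos: [0.5099, 0.1966, 0.269]
orientation: [0.001, 0.577, 0.817, 0.001]
ft_force: [-0.1, -0.0, -1.5]
finger_gap: 0.0236
```

```bash
python3 go.py .53 -.15 .265 .51; python3 -c "
from h import *
s=snap('side','s2');snap('top','t2')
i=s['pixels'][60:300,180:360,::-1]; cv2.imwrite('pics/s2z.png',cv2.resize(np.clip(i*1.5,0,255).astype(np.uint8),None,fx=2.5,fy=2.5))"
```

```text
t 5.15 p [0.5099 0.1966 0.269 ] yang 0.341 tilt 0.17 gap 0.0236 F [-0.1 -0.  -1.5] T [-0.02 -0.09  0.  ] q6 -0.035
d [-0.3334 -0.097   0.0038] yaw -0.169
```

View pics/s2z.png

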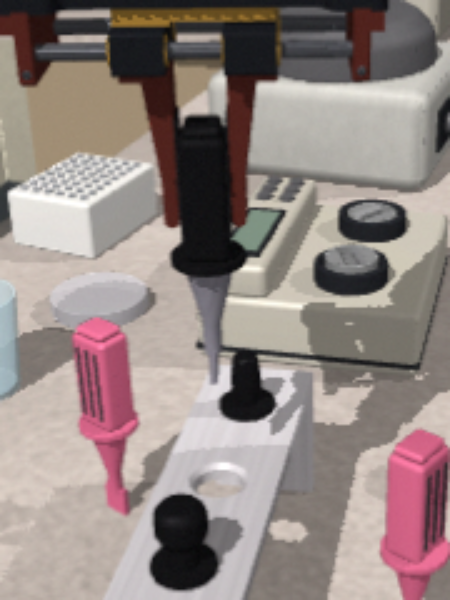

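The driver is lifted clear with its blade tip at (265,213). The empty middle hole shows at (268,252).

```bash
python3 - <<'E'
from h import *
s=load('s2');t=load('t2')
print('hole',onz(s,(268,252),.095))
R=.341; xd=np.array([-np.sin(R),np.cos(R)])
print('tool x dir',xd)
for k in(0,.0035): 
  c=np.array([.5099,.1966])+k*xd; print(k,c,proj(s,[*c,.165]),proj(s,[*c,.242]))
i=s['pixels'][130:260,235:300,::-1]; cv2.imwrite('pics/s2y.png',cv2.resize(np.clip(i*2.,0,255).astype(np.uint8),None,fx=4.5,fy=4.5,interpolation=cv2.INTER_CUBIC))
i=t['pixels'][150:240,150:320,::-1]; cv2.imwrite('pics/t2y.png',cv2.resize(np.clip(i*2.,0,255).astype(np.uint8),None,fx=4.5,fy=4.5,interpolation=cv2.INTER_CUBIC))
E
```

```text
hole [0.50751028 0.19905681 0.095     ]
tool x dir [-0.33442968  0.94242071]
0 [0.5099 0.1966] [264.68878945 209.77225992] [261.78601572 159.27260654]
0.0035 [0.5087295  0.19989847] [264.56776741 211.06208981] [261.64036678 160.3825249 ]
```

View pics/s2y.png

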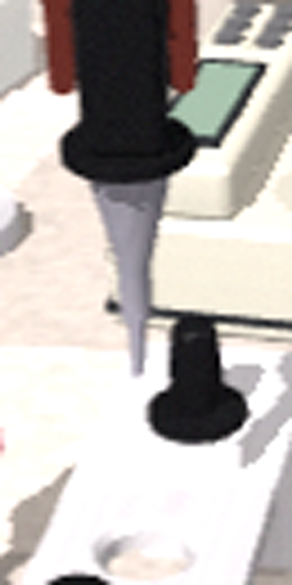

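View pics/t2y.png

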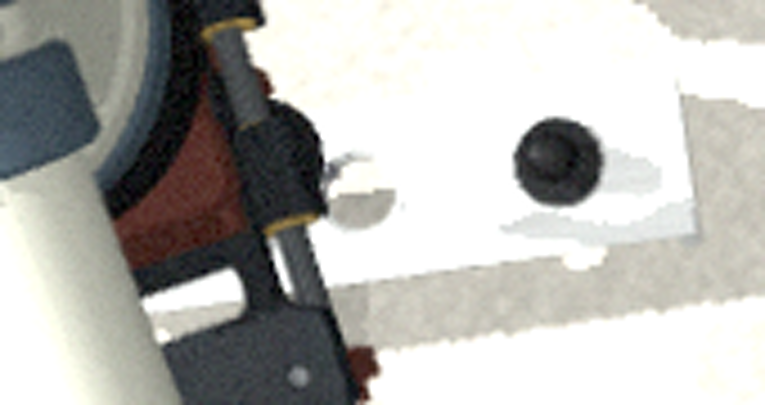

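Request:
drive_tool --commands '[{"x": -0.015, "y": -0.004, "z": 0, "yaw": -0.01, "gripper": 1}, {"x": -0.045, "y": -0.013, "z": 0, "yaw": -0.03, "gripper": 1}, {"x": -0.085, "y": -0.024, "z": 0, "yaw": -0.05, "gripper": 1}, {"x": -0.127, "y": -0.036, "z": 0, "yaw": -0.07, "gripper": 1}, {"x": -0.169, "y": -0.048, "z": 0, "yaw": -0.09, "gripper": 1}, {"x": -0.211, "y": -0.06, "z": 0, "yaw": -0.11, "gripper": 1}, {"x": -0.253, "y": -0.072, "z": 0, "yaw": -0.13, "gripper": 1}, {"x": -0.29, "y": -0.083, "z": 0, "yaw": -0.15, "gripper": 1}, {"x": -0.32, "y": -0.091, "z": 0, "yaw": -0.16, "gripper": 1}, {"x": -0.334, "y": -0.095, "z": 0, "yaw": -0.17, "gripper": 1}]'

```text
time_s: 6.25
eef_pos: [0.5312, -0.1527, 0.2649]
orientation: [-0.001, 0.507, 0.862, -0.001]
ft_force: [0.4, 0.9, -0.6]
finger_gap: 0.0236
```

Request:
drive_tool --commands '[{"x": 0, "y": 0, "z": 0.005, "yaw": 0, "gripper": 1}, {"x": 0, "y": 0, "z": 0.015, "yaw": 0, "gripper": 1}, {"x": 0, "y": 0, "z": 0.025, "yaw": 0, "gripper": 1}, {"x": 0, "y": 0, "z": 0.035, "yaw": 0, "gripper": 1}, {"x": 0, "y": 0, "z": 0.045, "yaw": 0, "gripper": 1}, {"x": 0, "y": 0, "z": 0.053, "yaw": 0, "gripper": 1}, {"x": 0, "y": 0, "z": 0.06, "yaw": 0, "gripper": 1}, {"x": 0, "y": 0, "z": 0.065, "yaw": 0, "gripper": 1}, {"x": 0, "y": 0, "z": 0.067, "yaw": 0, "gripper": 1}, {"x": 0, "y": 0, "z": 0.067, "yaw": 0, "gripper": 1}]'

```text
time_s: 7.25
eef_pos: [0.5318, -0.15, 0.1995]
orientation: [-0.0, 0.505, 0.863, 0.0]
ft_force: [-0.1, 0.5, 0.1]
finger_gap: 0.0238
```

```bash
python3 go.py .5317 -.15 .178 .51; python3 -c "
from h import *
s=snap('side','s3');t=snap('top','t3')
i=s['pixels'][90:220,250:400,::-1]; cv2.imwrite('pics/s3z.png',cv2.resize(np.clip(i*1.7,0,255).astype(np.uint8),None,fx=4.5,fy=4.5,interpolation=cv2.INTER_CUBIC))
i=t['pixels'][110:230,360:520,::-1]; cv2.imwrite('pics/t3z.png',cv2.resize(np.clip(i*1.7,0,255).astype(np.uint8),None,fx=4.5,fy=4.5,interpolation=cv2.INTER_CUBIC))"
```

```text
t 7.25 p [ 0.5318 -0.15    0.1995] yang 0.5109 tilt 0.01 gap 0.0238 F [-0.1  0.5  0.1] T [ 0.   -0.17  0.01] q6 -0.847
d [ 0.0001 -0.      0.0215] yaw 0.0009
```

View pics/s3z.png

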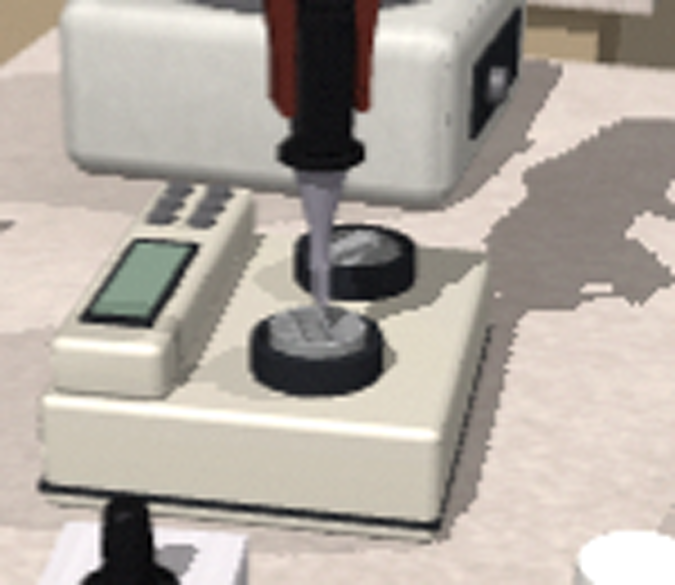

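View pics/t3z.png

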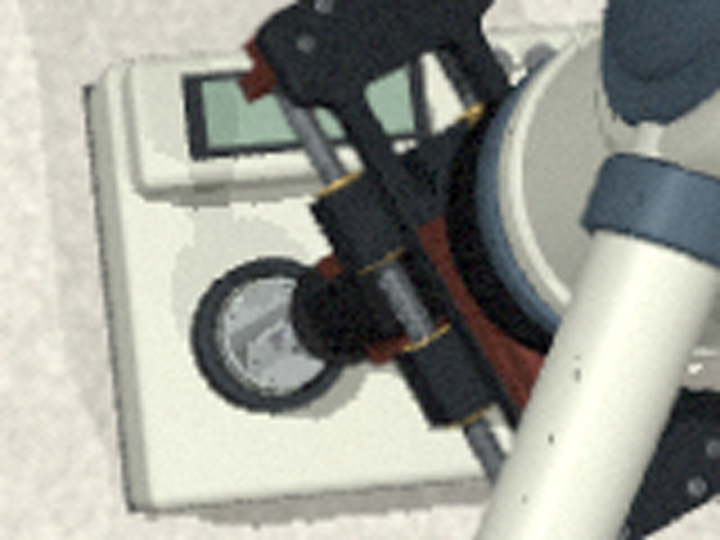

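```bash
python3 - <<'E'
from h import *
s=load('s3')
print(proj(s,[.53,-.147,.083]),proj(s,[.53,-.147,.0958]),proj(s,[.53,-.153,.083]))
i=s['pixels'][145:185,295:345,::-1]; cv2.imwrite('pics/s3y.png',cv2.resize(np.clip(i*1.4,0,255).astype(np.uint8),None,fx=14,fy=14,interpolation=cv2.INTER_CUBIC))
E
```

```text
[319.55606126 162.40611978] [319.60508126 156.87714057] [320.34597842 161.27500786]
```

View pics/s3y.png

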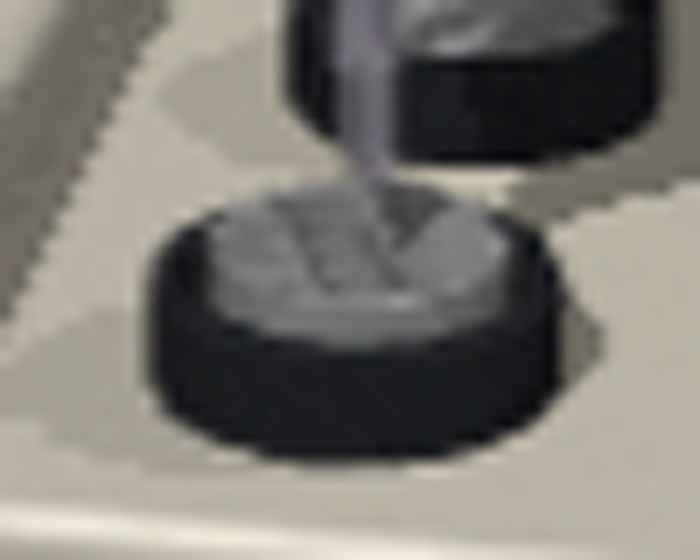

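Request:
drive_tool --commands '[{"x": 0, "y": 0.001, "z": 0.003, "yaw": 0, "gripper": 1}, {"x": 0, "y": 0.001, "z": 0.006, "yaw": 0, "gripper": 1}, {"x": 0, "y": 0.001, "z": 0.009, "yaw": 0, "gripper": 1}, {"x": 0, "y": 0.001, "z": 0.012, "yaw": 0, "gripper": 1}, {"x": 0, "y": 0.001, "z": 0.015, "yaw": 0, "gripper": 1}, {"x": 0, "y": 0.001, "z": 0.017, "yaw": 0, "gripper": 1}, {"x": 0, "y": 0.001, "z": 0.019, "yaw": 0, "gripper": 1}, {"x": 0, "y": 0.001, "z": 0.021, "yaw": 0, "gripper": 1}, {"x": 0, "y": 0.001, "z": 0.023, "yaw": 0, "gripper": 1}, {"x": 0, "y": 0.001, "z": 0.024, "yaw": 0, "gripper": 1}]'

```text
time_s: 8.35
eef_pos: [0.5327, -0.1496, 0.176]
orientation: [0.0, 0.505, 0.863, 0.0]
ft_force: [-1.1, 0.3, 1.7]
finger_gap: 0.024
```

```bash
python3 go.py .5317 -.15 .170 .51; python3 -c "
from h import *
s=snap('side','s4')
i=s['pixels'][125:195,280:360,::-1]; cv2.imwrite('pics/s4z.png',cv2.resize(np.clip(i*1.5,0,255).astype(np.uint8),None,fx=8,fy=8,interpolation=cv2.INTER_CUBIC))"
```

```text
t 8.35 p [ 0.5327 -0.1496  0.176 ] yang 0.511 tilt 0.03 gap 0.024 F [-1.1  0.3  1.7] T [ 0.06  0.18 -0.04] q6 -0.846
d [ 0.0001 -0.0011  0.006 ] yaw 0.001
```

View pics/s4z.png

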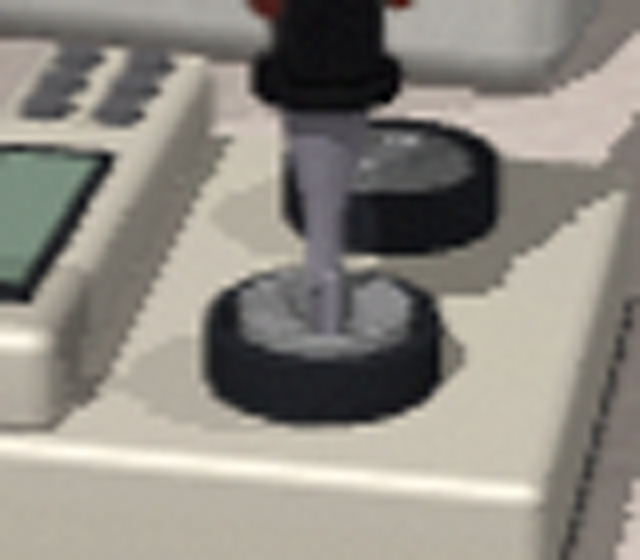

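The blade is seated in the slot at (320,165) with about 2 N of contact. Now I'll push down.

Request:
drive_tool --commands '[{"x": 0, "y": 0, "z": 0.001, "yaw": 0, "gripper": 1}, {"x": 0, "y": 0, "z": 0.002, "yaw": 0, "gripper": 1}, {"x": 0, "y": 0, "z": 0.003, "yaw": 0, "gripper": 1}, {"x": 0, "y": 0, "z": 0.004, "yaw": 0, "gripper": 1}, {"x": 0, "y": 0, "z": 0.005, "yaw": 0, "gripper": 1}, {"x": 0, "y": 0, "z": 0.006, "yaw": 0, "gripper": 1}, {"x": 0, "y": 0, "z": 0.007, "yaw": 0, "gripper": 1}, {"x": 0, "y": 0, "z": 0.008, "yaw": 0, "gripper": 1}, {"x": 0, "y": 0, "z": 0.008, "yaw": 0, "gripper": 1}, {"x": 0, "y": 0, "z": 0.008, "yaw": 0, "gripper": 1}]'

```text
time_s: 9.4
eef_pos: [0.5327, -0.1496, 0.1683]
orientation: [0.0, 0.505, 0.863, 0.0]
ft_force: [-2.5, 1.3, 6.4]
finger_gap: 0.0238
```

```bash
python3 go.py .5317 -.15 .170 .51; python3 -c "
from h import *
s=snap('side','s5')
i=s['pixels'][125:195,280:360,::-1]; cv2.imwrite('pics/s5z.png',cv2.resize(np.clip(i*1.5,0,255).astype(np.uint8),None,fx=8,fy=8,interpolation=cv2.INTER_CUBIC))"
```

```text
t 9.4 p [ 0.5327 -0.1496  0.1683] yang 0.511 tilt 0.04 gap 0.0238 F [-2.5  1.3  6.4] T [ 0.13  0.46 -0.01] q6 -0.846
d [ 0.0001 -0.0011 -0.0017] yaw 0.001
```

View pics/s5z.png

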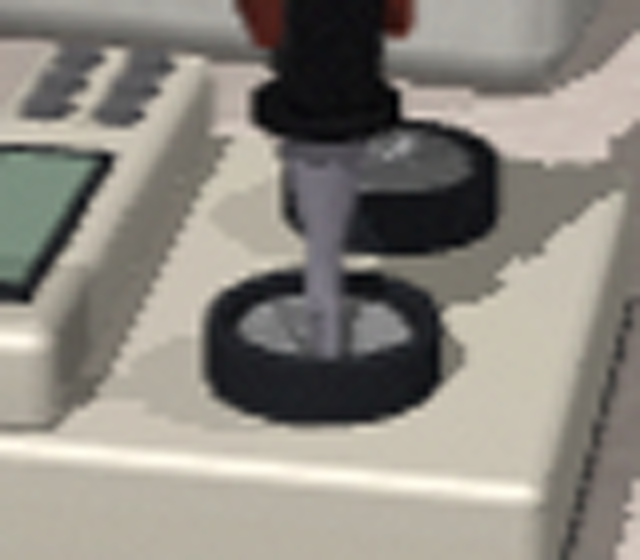

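Request:
drive_tool --commands '[{"x": 0, "y": -0.001, "z": 0.001, "yaw": 0, "gripper": 1}, {"x": 0, "y": -0.001, "z": 0.0015, "yaw": 0.05, "gripper": 1}, {"x": 0, "y": -0.0013, "z": 0.0015, "yaw": 0.12, "gripper": 1}, {"x": 0.0001, "y": -0.0017, "z": 0.0015, "yaw": 0.2, "gripper": 1}, {"x": 0.0002, "y": -0.002, "z": 0.0015, "yaw": 0.3, "gripper": 1}, {"x": 0.0003, "y": -0.0024, "z": 0.0015, "yaw": 0.4, "gripper": 1}, {"x": 0.0004, "y": -0.0027, "z": 0.0015, "yaw": 0.5, "gripper": 1}, {"x": 0.0006, "y": -0.003, "z": 0.0015, "yaw": 0.6, "gripper": 1}, {"x": 0.0008, "y": -0.0033, "z": 0.0015, "yaw": 0.7, "gripper": 1}, {"x": 0.001, "y": -0.0034, "z": 0.0015, "yaw": 0.75, "gripper": 1}]'

```text
time_s: 10.45
eef_pos: [0.5299, -0.1506, 0.1674]
orientation: [0.001, 0.787, 0.616, 0.001]
ft_force: [0.9, -0.6, 6.0]
finger_gap: 0.0237
```

```bash
python3 go.py; python3 -c "
from h import *
s=snap('side','s6')
i=s['pixels'][125:195,280:360,::-1]; cv2.imwrite('pics/s6z.png',cv2.resize(np.clip(i*1.5,0,255).astype(np.uint8),None,fx=8,fy=8,interpolation=cv2.INTER_CUBIC))"
```

```text
t 10.45 p [ 0.5299 -0.1506  0.1674] yang -0.2424 tilt 0.17 gap 0.0237 F [ 0.9 -0.6  6. ] T [-0.07  0.15  0.09] q6 -0.096
```

View pics/s6z.png

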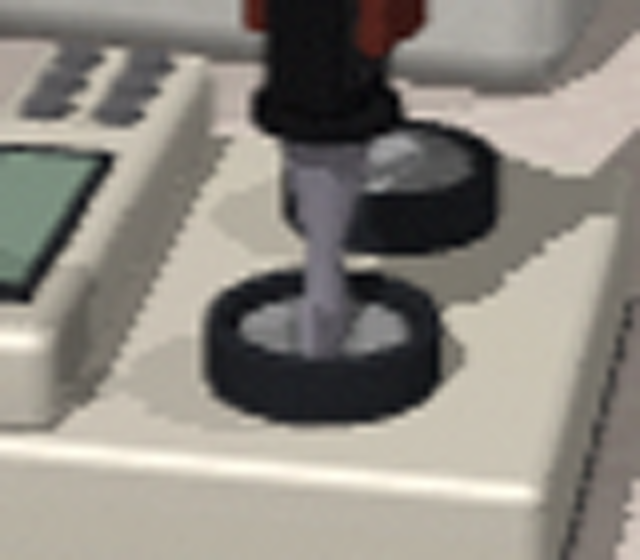

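Request:
drive_tool --commands '[{"x": 0, "y": -0.0003, "z": 0.001, "yaw": 0.08, "gripper": 1}, {"x": 0, "y": -0.0006, "z": 0.001, "yaw": 0.17, "gripper": 1}, {"x": 0.0001, "y": -0.0009, "z": 0.001, "yaw": 0.26, "gripper": 1}, {"x": 0.0002, "y": -0.0012, "z": 0.001, "yaw": 0.35, "gripper": 1}, {"x": 0.0003, "y": -0.0015, "z": 0.001, "yaw": 0.44, "gripper": 1}, {"x": 0.0004, "y": -0.0017, "z": 0.001, "yaw": 0.52, "gripper": 1}, {"x": 0.0005, "y": -0.0019, "z": 0.001, "yaw": 0.58, "gripper": 1}, {"x": 0.0006, "y": -0.0021, "z": 0.001, "yaw": 0.63, "gripper": 1}, {"x": 0.0007, "y": -0.0022, "z": 0.001, "yaw": 0.67, "gripper": 1}, {"x": 0.0008, "y": -0.0023, "z": 0.001, "yaw": 0.7, "gripper": 1}]'

```text
time_s: 11.5
eef_pos: [0.5275, -0.1491, 0.1665]
orientation: [0.001, 0.951, 0.31, 0.001]
ft_force: [-1.4, 0.1, 7.8]
finger_gap: 0.0239
```

```bash
python3 go.py
```

```text
t 11.5 p [ 0.5275 -0.1491  0.1665] yang -0.9404 tilt 0.12 gap 0.0239 F [-1.4  0.1  7.8] T [0.13 0.57 0.05] q6 0.603
```

Request:
drive_tool --commands '[{"x": 0, "y": -0.0001, "z": 0, "yaw": 0.03, "gripper": 1}, {"x": 0, "y": -0.0002, "z": 0, "yaw": 0.06, "gripper": 1}, {"x": 0, "y": -0.0003, "z": 0, "yaw": 0.09, "gripper": 1}, {"x": 0, "y": -0.0004, "z": 0, "yaw": 0.12, "gripper": 1}, {"x": 0, "y": -0.0004, "z": 0, "yaw": 0.12, "gripper": 1}, {"x": 0, "y": -0.0004, "z": 0, "yaw": 0.12, "gripper": 1}, {"x": 0, "y": -0.0004, "z": 0, "yaw": 0.12, "gripper": 1}, {"x": 0, "y": -0.0004, "z": 0, "yaw": 0.12, "gripper": 1}, {"x": 0, "y": -0.0004, "z": 0, "yaw": 0.12, "gripper": 1}, {"x": 0, "y": -0.0004, "z": 0, "yaw": 0.12, "gripper": 1}]'

```text
time_s: 12.5
eef_pos: [0.5274, -0.1486, 0.1665]
orientation: [0.0, 0.967, 0.253, 0.001]
ft_force: [-1.0, 0.3, 8.8]
finger_gap: 0.0237
```

```bash
python3 go.py; python3 -c "
from h import *
s=snap('side','s7')
i=s['pixels'][125:195,280:360,::-1]; cv2.imwrite('pics/s7z.png',cv2.resize(np.clip(i*1.5,0,255).astype(np.uint8),None,fx=8,fy=8,interpolation=cv2.INTER_CUBIC))"
```

```text
t 12.5 p [ 0.5274 -0.1486  0.1665] yang -1.0585 tilt 0.12 gap 0.0237 F [-1.   0.3  8.8] T [0.24 0.51 0.22] q6 0.722
```

View pics/s7z.png

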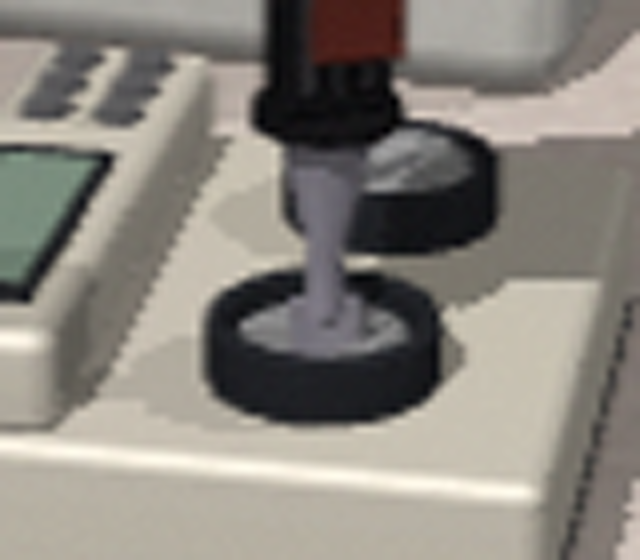

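Request:
drive_tool --commands '[{"x": 0, "y": 0, "z": 0, "yaw": 0.02, "gripper": 1}, {"x": 0, "y": -0.0001, "z": 0, "yaw": 0.04, "gripper": 1}, {"x": 0, "y": -0.0002, "z": 0, "yaw": 0.06, "gripper": 1}, {"x": 0, "y": -0.0002, "z": 0, "yaw": 0.06, "gripper": 1}, {"x": 0, "y": -0.0002, "z": 0, "yaw": 0.06, "gripper": 1}, {"x": 0, "y": -0.0002, "z": 0, "yaw": 0.06, "gripper": 1}, {"x": 0, "y": -0.0002, "z": 0, "yaw": 0.06, "gripper": 1}, {"x": 0, "y": -0.0002, "z": 0, "yaw": 0.06, "gripper": 1}, {"x": 0, "y": -0.0002, "z": 0, "yaw": 0.06, "gripper": 1}, {"x": 0, "y": -0.0002, "z": 0, "yaw": 0.06, "gripper": 1}]'

```text
time_s: 13.55
eef_pos: [0.5273, -0.1483, 0.1665]
orientation: [0.0, 0.974, 0.224, 0.001]
ft_force: [-2.4, 1.1, 8.3]
finger_gap: 0.024
```

```bash
python3 go.py
```

```text
t 13.55 p [ 0.5273 -0.1483  0.1665] yang -1.1181 tilt 0.13 gap 0.024 F [-2.4  1.1  8.3] T [0.34 0.5  0.3 ] q6 0.782
```

Request:
drive_tool --commands '[{"x": 0, "y": 0.0002, "z": 0, "yaw": -0.07, "gripper": 1}, {"x": 0, "y": 0.0005, "z": 0, "yaw": -0.15, "gripper": 1}, {"x": 0, "y": 0.0005, "z": -0.003, "yaw": -0.15, "gripper": 1}, {"x": 0, "y": 0.0005, "z": -0.008, "yaw": -0.15, "gripper": 1}, {"x": 0, "y": 0.0005, "z": -0.014, "yaw": -0.15, "gripper": 1}, {"x": 0, "y": 0.0005, "z": -0.022, "yaw": -0.15, "gripper": 1}, {"x": 0, "y": 0.0005, "z": -0.034, "yaw": -0.15, "gripper": 1}, {"x": 0, "y": 0.0005, "z": -0.046, "yaw": -0.15, "gripper": 1}, {"x": 0, "y": 0.0005, "z": -0.056, "yaw": -0.15, "gripper": 1}, {"x": 0, "y": 0.0005, "z": -0.06, "yaw": -0.15, "gripper": 1}]'

```text
time_s: 14.55
eef_pos: [0.5275, -0.1491, 0.2272]
orientation: [0.001, 0.955, 0.296, 0.001]
ft_force: [0.4, -0.6, -1.5]
finger_gap: 0.0242
```

```bash
python3 go.py .5097 .1965 .269 .341; python3 -c "
from h import *
s=snap('side','s8');t=snap('top','t8')
i=s['pixels'][90:195,270:370,::-1]; cv2.imwrite('pics/s8z.png',cv2.resize(np.clip(i*1.5,0,255).astype(np.uint8),None,fx=5.5,fy=5.5,interpolation=cv2.INTER_CUBIC))
i=t['pixels'][110:230,360:520,::-1]; cv2.imwrite('pics/t8z.png',cv2.resize(np.clip(i*1.7,0,255).astype(np.uint8),None,fx=4.5,fy=4.5,interpolation=cv2.INTER_CUBIC))"
```

```text
t 14.55 p [ 0.5275 -0.1491  0.2272] yang -0.969 tilt 0.14 gap 0.0242 F [ 0.4 -0.6 -1.5] T [-0.04  0.01  0.06] q6 0.631
d [ 0.181  -0.2949 -0.0422] yaw -1.31
```

View pics/s8z.png

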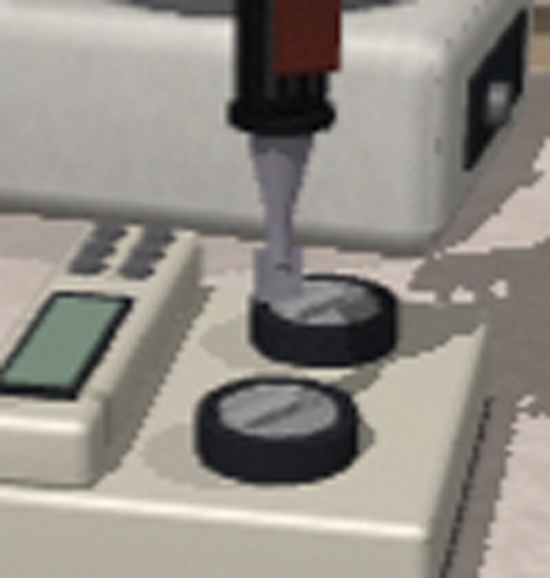

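View pics/t8z.png

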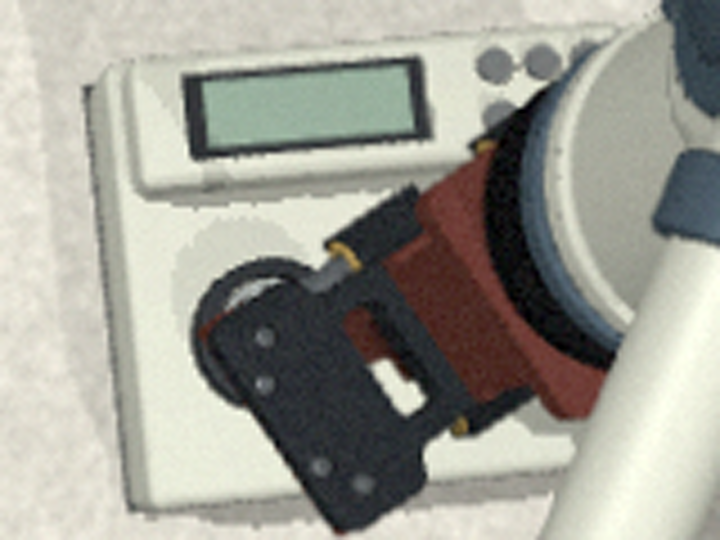

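The cap now lies flush with its slot parallel to the locked one's: (320,164) against (328,148) in the side view. I'll carry the driver back to the rack.

Request:
drive_tool --commands '[{"x": 0.004, "y": -0.006, "z": -0.02, "yaw": -0.05, "gripper": 1}, {"x": 0.012, "y": -0.02, "z": -0.042, "yaw": -0.15, "gripper": 1}, {"x": 0.03, "y": -0.049, "z": -0.042, "yaw": -0.27, "gripper": 1}, {"x": 0.05, "y": -0.081, "z": -0.042, "yaw": -0.4, "gripper": 1}, {"x": 0.07, "y": -0.114, "z": -0.042, "yaw": -0.53, "gripper": 1}, {"x": 0.09, "y": -0.147, "z": -0.042, "yaw": -0.66, "gripper": 1}, {"x": 0.11, "y": -0.179, "z": -0.042, "yaw": -0.79, "gripper": 1}, {"x": 0.13, "y": -0.212, "z": -0.042, "yaw": -0.92, "gripper": 1}, {"x": 0.148, "y": -0.241, "z": -0.042, "yaw": -1.04, "gripper": 1}, {"x": 0.163, "y": -0.265, "z": -0.042, "yaw": -1.15, "gripper": 1}]'

```text
time_s: 15.65
eef_pos: [0.5108, 0.1637, 0.2664]
orientation: [-0.0, 0.638, 0.77, -0.0]
ft_force: [1.2, 0.3, -1.0]
finger_gap: 0.0237
```

```bash
python3 go.py .5097 .1965 .269 .341
```

```text
t 15.65 p [0.5108 0.1637 0.2664] yang 0.1869 tilt 0.06 gap 0.0237 F [ 1.2  0.3 -1. ] T [-0.08 -0.11  0.  ] q6 0.06
d [ 0.0325  0.005  -0.0026] yaw -0.1541
```

Request:
drive_tool --commands '[{"x": 0.008, "y": 0.001, "z": 0, "yaw": -0.05, "gripper": 1}, {"x": 0.018, "y": 0.003, "z": 0, "yaw": -0.1, "gripper": 1}, {"x": 0.026, "y": 0.004, "z": 0, "yaw": -0.14, "gripper": 1}, {"x": 0.031, "y": 0.005, "z": 0, "yaw": -0.155, "gripper": 1}, {"x": 0.032, "y": 0.005, "z": 0, "yaw": -0.155, "gripper": 1}, {"x": 0.032, "y": 0.005, "z": 0, "yaw": -0.155, "gripper": 1}, {"x": 0.032, "y": 0.005, "z": 0, "yaw": -0.155, "gripper": 1}, {"x": 0.032, "y": 0.005, "z": 0, "yaw": -0.155, "gripper": 1}, {"x": 0.032, "y": 0.005, "z": 0, "yaw": -0.155, "gripper": 1}, {"x": 0.032, "y": 0.005, "z": 0, "yaw": -0.155, "gripper": 1}]'

```text
time_s: 16.65
eef_pos: [0.5106, 0.1939, 0.2672]
orientation: [0.0, 0.579, 0.815, 0.0]
ft_force: [0.4, -0.0, -1.1]
finger_gap: 0.024
```

```bash
python3 go.py .5097 .1965 .129 .341; python3 -c "
from h import *
s=snap('side','s9')
i=s['pixels'][130:260,235:300,::-1]; cv2.imwrite('pics/s9z.png',cv2.resize(np.clip(i*2.,0,255).astype(np.uint8),None,fx=4.5,fy=4.5,interpolation=cv2.INTER_CUBIC))"
```

```text
t 16.65 p [0.5106 0.1939 0.2672] yang 0.3355 tilt 0.01 gap 0.024 F [ 0.4 -0.  -1.1] T [-0.03 -0.1  -0.05] q6 -0.035
d [ 0.0027 -0.      0.1382] yaw -0.0055
```

View pics/s9z.png

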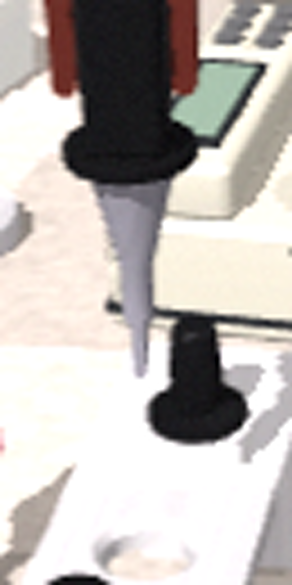

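Request:
drive_tool --commands '[{"x": 0.003, "y": 0, "z": 0.005, "yaw": -0.005, "gripper": 1}, {"x": 0.003, "y": 0, "z": 0.015, "yaw": -0.005, "gripper": 1}, {"x": 0.003, "y": 0, "z": 0.03, "yaw": -0.005, "gripper": 1}, {"x": 0.003, "y": 0, "z": 0.045, "yaw": -0.005, "gripper": 1}, {"x": 0.003, "y": 0, "z": 0.058, "yaw": -0.005, "gripper": 1}, {"x": 0.003, "y": 0, "z": 0.068, "yaw": -0.005, "gripper": 1}, {"x": 0.003, "y": 0, "z": 0.075, "yaw": -0.005, "gripper": 1}, {"x": 0.003, "y": 0, "z": 0.08, "yaw": -0.005, "gripper": 1}, {"x": 0.003, "y": 0, "z": 0.083, "yaw": -0.005, "gripper": 1}, {"x": 0.003, "y": 0, "z": 0.083, "yaw": -0.005, "gripper": 1}]'

```text
time_s: 17.7
eef_pos: [0.5096, 0.197, 0.184]
orientation: [-0.0, 0.577, 0.817, -0.0]
ft_force: [-0.7, 0.5, -2.4]
finger_gap: 0.0236
```

```bash
python3 go.py .5097 .1965 .129 .341; python3 -c "
from h import *
s=snap('side','s10')
i=s['pixels'][170:300,220:320,::-1]; cv2.imwrite('pics/s10z.png',cv2.resize(np.clip(i*2.,0,255).astype(np.uint8),None,fx=4.5,fy=4.5,interpolation=cv2.INTER_CUBIC))"
```

```text
t 17.7 p [0.5096 0.197  0.184 ] yang 0.341 tilt 0.0 gap 0.0236 F [-0.7  0.5 -2.4] T [-0.   -0.09  0.  ] q6 -0.034
d [-0.0005 -0.      0.055 ] yaw -0.0
```

View pics/s10z.png

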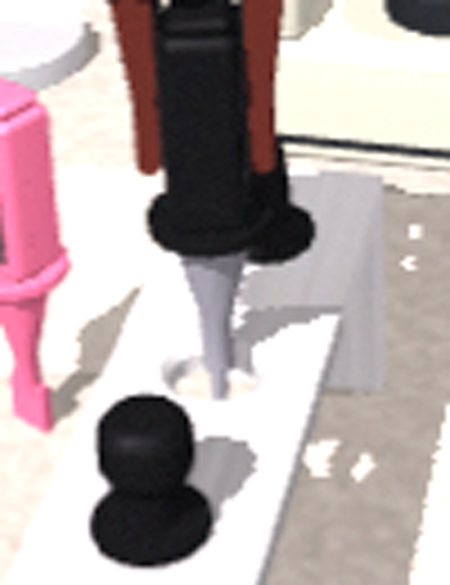

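The blade has entered the middle hole near (268,255), centred. I'll lower the rest of the way.

Request:
drive_tool --commands '[{"x": 0, "y": 0, "z": 0.006, "yaw": 0, "gripper": 1}, {"x": 0, "y": 0, "z": 0.014, "yaw": 0, "gripper": 1}, {"x": 0, "y": 0, "z": 0.022, "yaw": 0, "gripper": 1}, {"x": 0, "y": 0, "z": 0.03, "yaw": 0, "gripper": 1}, {"x": 0, "y": 0, "z": 0.037, "yaw": 0, "gripper": 1}, {"x": 0, "y": 0, "z": 0.043, "yaw": 0, "gripper": 1}, {"x": 0, "y": 0, "z": 0.047, "yaw": 0, "gripper": 1}, {"x": 0, "y": 0, "z": 0.05, "yaw": 0, "gripper": 1}, {"x": 0, "y": 0, "z": 0.052, "yaw": 0, "gripper": 1}, {"x": 0, "y": 0, "z": 0.052, "yaw": 0, "gripper": 1}]'

```text
time_s: 18.75
eef_pos: [0.5095, 0.197, 0.132]
orientation: [-0.0, 0.577, 0.817, -0.0]
ft_force: [-0.0, 1.0, -1.7]
finger_gap: 0.0237
```

```bash
python3 go.py .5097 .1965 .129 .341; python3 -c "
from h import *
s=snap('side','s11')
i=s['pixels'][170:300,220:320,::-1]; cv2.imwrite('pics/s11z.png',cv2.resize(np.clip(i*2.,0,255).astype(np.uint8),None,fx=4.5,fy=4.5,interpolation=cv2.INTER_CUBIC))"
```

```text
t 18.75 p [0.5095 0.197  0.132 ] yang 0.341 tilt 0.01 gap 0.0237 F [-0.   1.  -1.7] T [-0.05 -0.09 -0.05] q6 -0.034
d [-0.0005  0.      0.003 ] yaw -0.0
```

View pics/s11z.png

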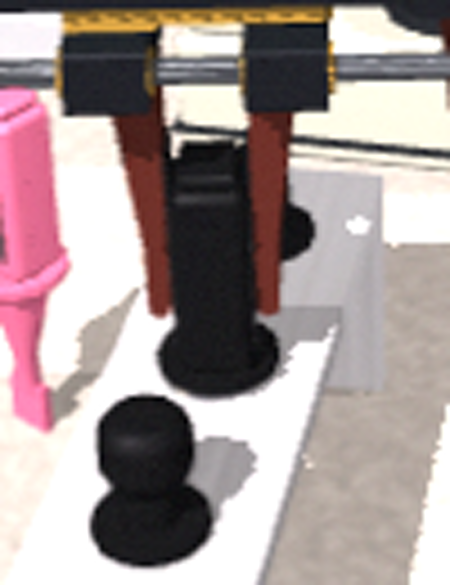

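Still about 3 mm up and free. I'll lower the last bit slowly.

Request:
drive_tool --commands '[{"x": 0, "y": 0, "z": 0.001, "yaw": 0, "gripper": 1}, {"x": 0, "y": 0, "z": 0.0015, "yaw": 0, "gripper": 1}, {"x": 0, "y": 0, "z": 0.002, "yaw": 0, "gripper": 1}, {"x": 0, "y": 0, "z": 0.0025, "yaw": 0, "gripper": 1}, {"x": 0, "y": 0, "z": 0.003, "yaw": 0, "gripper": 1}, {"x": 0, "y": 0, "z": 0.003, "yaw": 0, "gripper": 1}, {"x": 0, "y": 0, "z": 0.003, "yaw": 0, "gripper": 1}, {"x": 0, "y": 0, "z": 0.003, "yaw": 0, "gripper": 1}, {"x": 0, "y": 0, "z": 0.003, "yaw": 0, "gripper": 1}, {"x": 0, "y": 0, "z": 0.003, "yaw": 0, "gripper": 1}]'

```text
time_s: 19.8
eef_pos: [0.5096, 0.197, 0.1292]
orientation: [0.0, 0.577, 0.817, 0.0]
ft_force: [0.5, 0.3, -1.2]
finger_gap: 0.0232
```

```bash
python3 go.py
```

```text
t 19.8 p [0.5096 0.197  0.1292] yang 0.341 tilt 0.0 gap 0.0232 F [ 0.5  0.3 -1.2] T [-0.03 -0.14 -0.04] q6 -0.034
```

Request:
drive_tool --commands '[{"x": 0, "y": 0, "z": 0.0005, "yaw": 0, "gripper": 1}, {"x": 0, "y": 0, "z": 0.001, "yaw": 0, "gripper": 1}, {"x": 0, "y": 0, "z": 0.001, "yaw": 0, "gripper": 1}, {"x": 0, "y": 0, "z": 0.0015, "yaw": 0, "gripper": 1}, {"x": 0, "y": 0, "z": 0.0015, "yaw": 0, "gripper": 1}, {"x": 0, "y": 0, "z": 0.0015, "yaw": 0, "gripper": 1}, {"x": 0, "y": 0, "z": 0.0015, "yaw": 0, "gripper": 1}, {"x": 0, "y": 0, "z": 0.0015, "yaw": 0, "gripper": 1}, {"x": 0, "y": 0, "z": 0.0015, "yaw": 0, "gripper": 1}, {"x": 0, "y": 0, "z": 0.0015, "yaw": 0, "gripper": 1}]'

```text
time_s: 20.8
eef_pos: [0.5096, 0.197, 0.1287]
orientation: [0.0, 0.577, 0.817, 0.0]
ft_force: [-1.5, -0.7, 4.6]
finger_gap: 0.0237
```

```bash
python3 go.py
```

```text
t 20.8 p [0.5096 0.197  0.1287] yang 0.341 tilt 0.05 gap 0.0237 F [-1.5 -0.7  4.6] T [-0.14  0.43 -0.01] q6 -0.034
```

Seated: the wrist force turned to +4.6 N at the pickup height. Now I'll release.

Request:
drive_tool --commands '[{"x": 0, "y": 0, "z": -0.0005, "yaw": 0, "gripper": 0.7}, {"x": 0, "y": 0, "z": -0.0005, "yaw": 0, "gripper": 0.6}, {"x": 0, "y": 0, "z": -0.0005, "yaw": 0, "gripper": 0.4}, {"x": 0, "y": 0, "z": -0.0005, "yaw": 0, "gripper": 0.2}, {"x": 0, "y": 0, "z": -0.0005, "yaw": 0, "gripper": 0}, {"x": 0, "y": 0, "z": -0.0005, "yaw": 0, "gripper": 0}, {"x": 0, "y": 0, "z": -0.0005, "yaw": 0, "gripper": 0}, {"x": 0, "y": 0, "z": -0.0005, "yaw": 0, "gripper": 0}, {"x": 0, "y": 0, "z": -0.0005, "yaw": 0, "gripper": 0}, {"x": 0, "y": 0, "z": -0.0005, "yaw": 0, "gripper": 0}]'

```text
time_s: 21.8
eef_pos: [0.5096, 0.197, 0.1282]
orientation: [0.0, 0.577, 0.817, 0.0]
ft_force: [0.1, -0.7, 0.8]
finger_gap: 0.0878
```

```bash
python3 go.py; python3 -c "
from h import *
s=snap('side','s12')
i=s['pixels'][170:300,220:320,::-1]; cv2.imwrite('pics/s12z.png',cv2.resize(np.clip(i*2.,0,255).astype(np.uint8),None,fx=4.5,fy=4.5,interpolation=cv2.INTER_CUBIC))"
```

```text
t 21.8 p [0.5096 0.197  0.1282] yang 0.341 tilt 0.0 gap 0.0878 F [ 0.1 -0.7  0.8] T [ 0.03 -0.08  0.05] q6 -0.034
```

View pics/s12z.png

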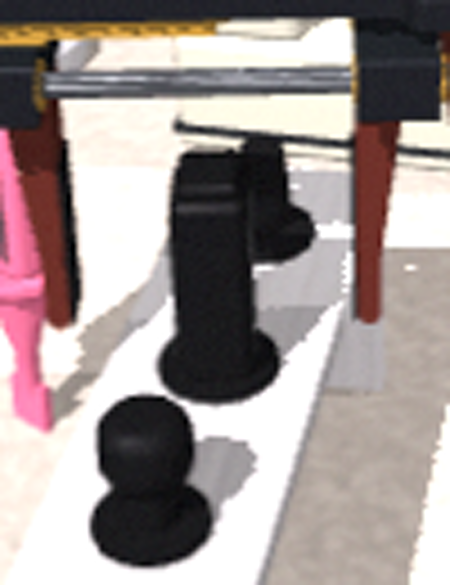

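The driver is hanging upright in the middle hole, (268,250), and the jaws are fully open. I'll retreat straight up, then aside so the camera can see.

Request:
drive_tool --commands '[{"x": 0, "y": 0, "z": -0.006, "yaw": 0, "gripper": 0}, {"x": 0, "y": 0, "z": -0.02, "yaw": 0, "gripper": 0}, {"x": 0, "y": 0, "z": -0.04, "yaw": 0, "gripper": 0}, {"x": 0, "y": 0, "z": -0.06, "yaw": 0, "gripper": 0}, {"x": 0, "y": 0, "z": -0.08, "yaw": 0, "gripper": 0}, {"x": 0, "y": 0, "z": -0.1, "yaw": 0, "gripper": 0}, {"x": 0, "y": 0, "z": -0.12, "yaw": 0, "gripper": 0}, {"x": 0, "y": 0, "z": -0.135, "yaw": 0, "gripper": 0}, {"x": 0, "y": 0, "z": -0.145, "yaw": 0, "gripper": 0}, {"x": 0, "y": 0, "z": -0.15, "yaw": 0, "gripper": 0}]'

```text
time_s: 22.85
eef_pos: [0.5098, 0.1971, 0.2801]
orientation: [0.001, 0.577, 0.817, 0.001]
ft_force: [0.5, 0.8, 0.1]
finger_gap: 0.0877
```

Request:
drive_tool --commands '[{"x": 0, "y": -0.01, "z": 0, "yaw": 0, "gripper": 0}, {"x": 0, "y": -0.03, "z": 0, "yaw": 0, "gripper": 0}, {"x": 0, "y": -0.05, "z": 0, "yaw": 0, "gripper": 0}, {"x": 0, "y": -0.07, "z": 0, "yaw": 0, "gripper": 0}, {"x": 0, "y": -0.09, "z": 0, "yaw": 0, "gripper": 0}, {"x": 0, "y": -0.11, "z": 0, "yaw": 0, "gripper": 0}, {"x": 0, "y": -0.125, "z": 0, "yaw": 0, "gripper": 0}, {"x": 0, "y": -0.135, "z": 0, "yaw": 0, "gripper": 0}, {"x": 0, "y": -0.14, "z": 0, "yaw": 0, "gripper": 0}, {"x": 0, "y": -0.14, "z": 0, "yaw": 0, "gripper": 0}]'

```text
time_s: 23.85
eef_pos: [0.3773, 0.15, 0.278]
orientation: [0.0, 0.577, 0.817, 0.0]
ft_force: [-0.9, 0.5, -0.7]
finger_gap: 0.0877
```

```bash
python3 go.py; python3 -c "
from h import *
s=snap('side','s13');t=snap('top','t13')
i=t['pixels'][110:230,375:515,::-1]; cv2.imwrite('pics/t13z.png',cv2.resize(np.clip(i*1.6,0,255).astype(np.uint8),None,fx=5,fy=5,interpolation=cv2.INTER_CUBIC))"
```

```text
t 23.85 p [0.3773 0.15   0.278 ] yang 0.341 tilt 0.01 gap 0.0877 F [-0.9  0.5 -0.7] T [ 0.06 -0.08 -0.02] q6 -0.046
```

View pics/s13.png

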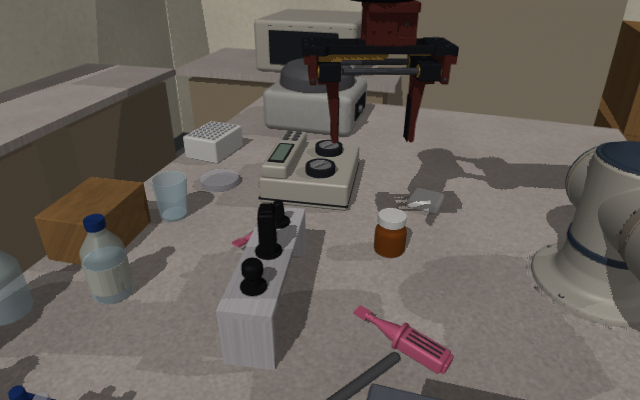

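View pics/t13z.png

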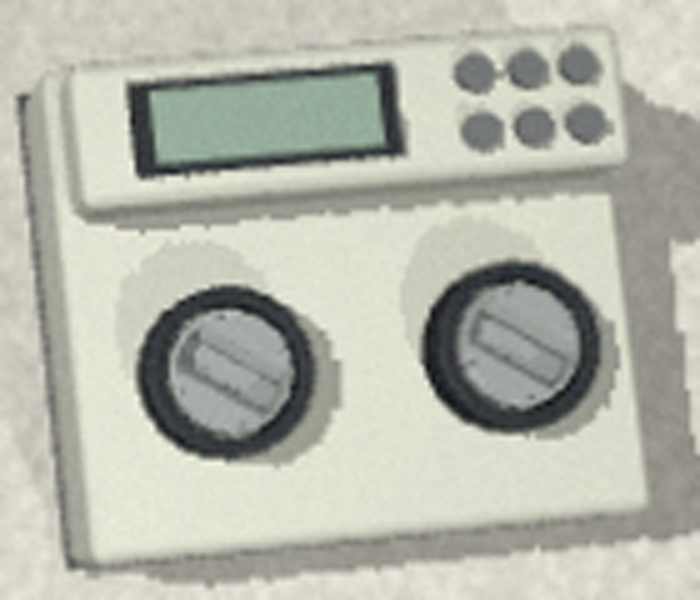

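View pics/t13.png

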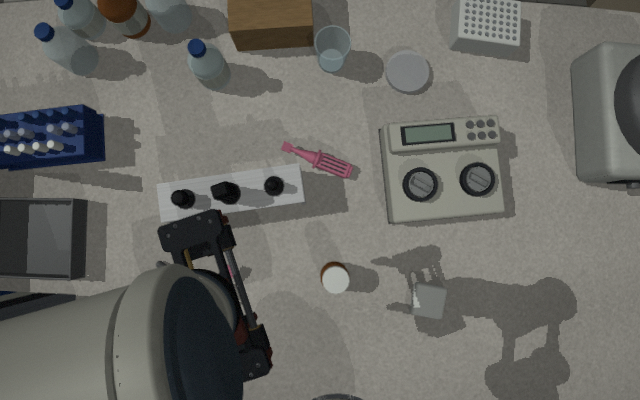

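Both pink look-alikes are now lying down, at (318,160) in the top view and at (405,340) in the side view. I'll go back through the earlier pictures to see when that happened.

```bash
python3 - <<'E'
from h import *
for n in ['side0','s1','s2','s3','s5','s8','s9','s10','s11','s12','s13']:
    p=load(n)['pixels'].astype(int); m=((p[...,0]-p[...,1]>60)&(p[...,2]-p[...,1]>15)).astype(np.uint8)
    k,l,st,c=cv2.connectedComponentsWithStats(m); print(n,[(st[i].tolist(),c[i].round(0).tolist()) for i in range(1,k) if st[i,4]>40])
for n in ['top0','t2','t3','t8','t13']:
    p=load(n)['pixels'].astype(int); m=((p[...,0]-p[...,1]>60)&(p[...,2]-p[...,1]>15)).astype(np.uint8)
    k,l,st,c=cv2.connectedComponentsWithStats(m); print(n,[(st[i].tolist(),c[i].round(0).tolist()) for i in range(1,k) if st[i,4]>40])
i=np.hstack([load('s11')['pixels'][170:340,170:390],load('s12')['pixels'][170:340,170:390]])[:,:,::-1]
cv2.imwrite('pics/cmp.png',cv2.resize(i,None,fx=1.8,fy=1.8))
E
```

```text
side0 [([209, 187, 26, 50, 417], [219.0, 210.0]), ([333, 232, 27, 58, 947], [344.0, 262.0]), ([219, 238, 11, 27, 121], [225.0, 251.0]), ([340, 291, 9, 30, 125], [343.0, 302.0])]
s1 [([209, 187, 26, 50, 538], [221.0, 211.0]), ([333, 232, 27, 58, 940], [344.0, 262.0]), ([219, 238, 11, 27, 131], [225.0, 251.0]), ([340, 291, 9, 30, 147], [343.0, 303.0])]
s2 [([209, 187, 26, 50, 459], [220.0, 211.0]), ([333, 232, 27, 58, 920], [344.0, 262.0]), ([219, 238, 11, 27, 126], [225.0, 251.0]), ([340, 291, 9, 30, 135], [343.0, 303.0])]
s3 [([209, 187, 26, 50, 370], [220.0, 211.0]), ([333, 232, 27, 58, 888], [344.0, 262.0]), ([219, 238, 11, 27, 113], [225.0, 252.0]), ([340, 291, 8, 30, 117], [343.0, 303.0])]
s5 [([209, 187, 26, 50, 375], [219.0, 211.0]), ([333, 232, 27, 58, 898], [344.0, 262.0]), ([219, 238, 11, 27, 117], [225.0, 252.0]), ([340, 291, 8, 30, 122], [343.0, 302.0])]
s8 [([209, 187, 26, 50, 373], [220.0, 211.0]), ([333, 232, 27, 58, 879], [344.0, 262.0]), ([219, 238, 11, 27, 109], [225.0, 252.0]), ([340, 291, 8, 30, 113], [343.0, 303.0])]
s9 [([209, 187, 26, 50, 462], [220.0, 211.0]), 
[... 163 characters left out ...]
.0, 211.0]), ([333, 232, 27, 58, 955], [344.0, 262.0]), ([219, 238, 11, 27, 137], [225.0, 251.0]), ([340, 291, 10, 30, 161], [344.0, 304.0])]
s11 [([209, 190, 26, 47, 560], [221.0, 212.0]), ([333, 232, 27, 58, 945], [344.0, 262.0]), ([219, 238, 11, 27, 134], [225.0, 251.0]), ([340, 291, 10, 30, 153], [344.0, 303.0])]
s12 [([212, 199, 18, 38, 284], [220.0, 221.0]), ([219, 238, 11, 27, 135], [225.0, 251.0]), ([354, 306, 99, 68, 1622], [409.0, 342.0])]
s13 [([232, 233, 20, 14, 92], [241.0, 240.0]), ([354, 306, 52, 41, 540], [381.0, 324.0]), ([398, 328, 55, 45, 970], [424.0, 353.0])]
top0 []
t2 [([257, 120, 13, 14, 117], [263.0, 127.0])]
t3 []
t8 []
t13 [([295, 150, 19, 10, 50], [305.0, 155.0])]
```

View pics/cmp.png

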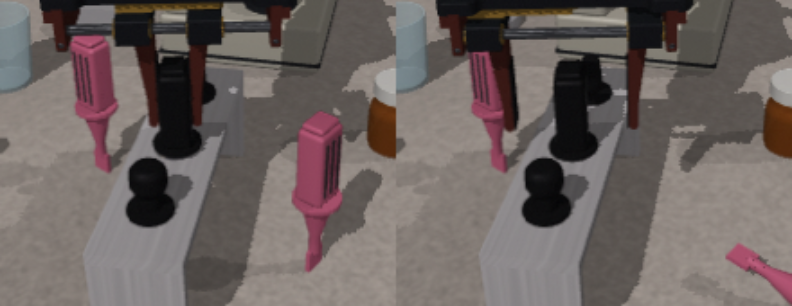

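The side pictures show it: both pink tools stood undisturbed through s11 (before release). The near one was down by s12, after the jaws opened wide, and the far one went over during the retreat. With a tool that only yaws I can't stand them up again, and the brief says to leave them alone. They rest on the table, touching nothing, so I won't touch them. The cap's slot matches the locked one to about 1–2°, and the driver hangs upright. Handing in.

```bash
python3 -c "
from bench import job_done
print(job_done())"; python3 go.py
```

```text
the job is handed in; nothing more can be done
None
the job is handed in; nothing more can be done
```

The cap is locked and the screwdriver is back in its hole, but both pink look-alikes got knocked over. I handed the job in at about 24 s.

- **Cap:** I set the blade in the slot, pushed with about 6–9 N and turned about 1.6 rad clockwise, until the torque rose from 0.05 to 0.30 N m at the stop. After release the cap sits flush. Its slot lines up with the already-locked cap's to about 1–2° by eye in the top view.
- **Screwdriver:** It hangs upright in the middle rack hole it came from, seated with 4.6 N of contact before I let go. The gripper is open, about 14 cm above and to the side, touching nothing.
- **Failed check:** Both pink look-alikes, which stood on their blades either side of the rack, ended up lying on the table. They were upright just before release. The near one was down once I had opened the jaws fully at the rack, and the far one after I lifted away and moved aside. The gripper probably nudged them, though I did not see the contact. I should have opened the jaws only partly.
- **Left as they are:** The pink tools are still on the table, clear of the rack and meter. The gripper cannot tilt to stand them up, and the brief said to leave them alone.

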